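# Open the orange-banded gasket canister

## Robot

A 7-joint arm with a two-finger parallel gripper is mounted at the origin on the work surface. World frame = base frame: x ahead of the robot, y to its left, z up, the work surface at z = 0. Lengths are in m, angles in rad, forces in N, time in s.
With the tool pointing down it reaches from about 0.425 to 0.925 m from the base axis. Payload 6.8 kg.
Tool frame: the origin (TCP) lies on the centre line of the jaws, within the pads' length; the fingertips stand 19 mm ahead of it and the grasp point (between the pads) is the TCP; z points along the fingers, y is the line along which they close (so a half turn about z gives the same grasp; the last joint's range is limited). The gripper opens to 85 mm and grips with 20 to 120 N. Pads are 22 mm wide; open, the fingers measure 114 mm over their backs; the gripper's body (76 mm by 85 mm) begins 54 mm behind the grasp point. The pads swing forward as they close: fully open they stand 13 mm farther back than shut.
Start: joints at [1.157, 0.477, 0.022, 1.555, -0.011, 1.109, -0.083], TCP at [0.203, -0.644, 0.25] pointing down, gripper open.
Joint ranges: [-2.96, 2.96], [-0.34, 2.1], [-1.41, 1.46], [0.24, 2.44], [-1.37, 4.51], [0.17, 1.92], [-2.96, 2.96]. Speed limits (rad/s): [2.39, 2.39, 3.14, 3.14, 3.14, 3.14, 3.14].

## Interface

Orientations are given as a rotation vector (axis times angle).
In Python, from bench import r gives the robot as it stands. The module is installed in compiled form; this text tells all that it offers.
- The arm moves only by the tool arm_command, never from a script. Its argument "rows" is a list of rows, each an object of numbers: "fingers": the opening, from -1 (shut) to 1 (fully open); "x", "y", "z": the shift along the tool's x, y, z in m; "ax", "ay", "az": the turn, a rotation vector about the tool's x, y, z in degrees. In form: [{"fingers": .., "x": .., "y": .., "z": .., "ax": .., "ay": .., "az": ..}, ...]. A call has 1 to 10 rows; each row shifts and turns the commanded pose from where the row before left it, along the tool's axes as they then stand; what a row does not reach is not made up. A row lasts 1/12 s, in which the tool goes at most 41.7 mm and 7.16 degrees, less where a joint would pass 70% of its speed; a pose out of reach is approached as far as the arm can. A call is refused whole if a number of a shift passes 0.0417 or a number of a turn 7.16, either way. A call with a gripper value outside its range is refused whole. The fingers move at their own pace and stop on an object; "grip_force" is the grip in N (left out, the last holds). Time passes only in rows, so rows that do not move let the fingers close. It gives the time, the measured TCP pose, the force, the opening and the grip force at its end, in the units of the state.
- r.get_obs(): the state, without advancing time (a new reading comes with each control period).
- r.grab_frame(name): name is "scene" or "side" or "wrist"; returns a dict with "frame" (480x640x3 uint8, red, green, blue), "depth" (480x640 float32, m along the optical axis (not along the pixel's ray), 0 where there is no reading), "K" (3x3 intrinsics, pixels), "world_from_camera" (4x4, takes a point from camera to world coordinates). Camera axes: x right, y down, z forward; pixel columns grow to the right and rows downward; lengths in m; the calibration is good to about 2 mm. A picture is of the moment at which its call begins.
- r.hand_in(): hands the job in; it is judged then, once.
The state is a dict: "clock": time; "joints": joint angles; "qvel": joint speeds; "tau": joint torques, N m; "tcp_pos": TCP position; "orientation": TCP orientation; "contact_force": force on the tool from outside, world axes, zero at the start; "moment": the same for the moment, N m; "grip_width": finger opening in m; "gripper_force": force on a finger pad.
Only numpy, scipy, OpenCV 4.12 (cv2) and the standard library are available. Lean on these libraries where they do the work, as an engineer would, in place of code of your own. Each camera call takes 0.05 s, during which the arm holds its last target. There are 200 camera calls.

## Task

Open the steel canister with the orange band: lift its loose lid straight off by the black knob and set it down gently, knob up, wholly on the green mat, then let go. Leave the canister standing where it is, and leave the lid on the blue-banded canister alone.

Things in the scene. Friction and masses are not known exactly. Their poses are not given: they have to be found in the camera images.
- lid_orange: lid of the orange-banded canister: loose round steel lid, 116 mm across, 0.2 to 0.4 kg, with a plug 92 mm across beneath and an upright black knob in the middle. Origin: centre of the plug's underside, z up. Above it: plate 8 to 14 mm, stem (18 mm across) 14 to 30, knob (smooth, 30 mm across) 30 to 56. Seated, its plate rests on the rim, origin 77 mm above the table; plug has 5 mm play all round
- canister_orange: upright open steel canister with the orange band around it, which shows from above as an orange ring round the lid: 110 mm across, 85 mm high, wall 4 mm, band 132 mm across from 52 to 74 mm up; about 0.9 kg, standing loose on the table. Origin: centre of its underside on the table, z up
- mat: fixed flat square green mat, 190 x 190 mm, 4 mm thick, free of other things. Origin: centre of its underside at table height; x and y along its edges, z up
- lid_blue: the other lid, of the same make and size and with the same origin, on an equal canister whose band is blue; to be left alone
Mind the look-alikes: they are no part of the job. Leave any pink, red or turquoise look-alike of the lid_orange alone.

How it is judged:
On the way:
1. the orange canister's lid is held by the gripper, at least 20 mm above its seat (z of lid_orange in the frame of canister_orange above 0.097 m and contact force between the fingers and lid_orange above 0.5 N), for 0.2 s.
At the end, for the whole second after the job is handed in: The orange canister's lid lies flat, knob up and at rest on the green mat, its centre within 37 mm of the mat's centre along each edge; the orange canister stands upright within 30 mm of where it was; the blue canister's lid is within 15 mm of where it was (x of lid_orange in the frame of mat between -0.037 and 0.037 m and y of lid_orange in the frame of mat between -0.037 and 0.037 m and z of lid_orange in the frame of mat between 0 and 0.008 m and angle between each of lid_orange, canister_orange's own z axis and vertical below 0.1 rad and linear speed of lid_orange below 0.02 m/s and distance of canister_orange from where it was at the start of the episode below 0.03 m and distance of lid_blue from where it was at the start of the episode below 0.015 m); the robot touches nothing.
It fails at once if the orange canister's lid is dropped or thrown (out of the fingers and faster than 0.6 m/s, a fall of about 2 cm) (linear speed of lid_orange above 0.6 m/s and contact force between the fingers and lid_orange below 0.1 N).
It fails at once if the orange canister is tipped by more than 0.3 rad or pushed more than 50 mm away (angle between canister_orange's own z axis and vertical above 0.3 rad or distance of canister_orange from where it was at the start of the episode above 0.05 m).
It fails at once if the blue canister's lid is moved more than 20 mm (distance of lid_blue from where it was at the start of the episode above 0.02 m).
It also fails if it takes over 45 s, if anything falls off the work surface, if the arm or the gripper's body presses on something with over 40 N, if the wrist force passes 120 N, or if a joint passes its speed limit or range.

## Working session

There is one attempt and no reset: what is moved stays moved. The work goes in short steps, Python scripts to look and compute and a tool call to move; the robot and the scene stay as the last step left them, time stands still between calls to the robot, and variables do not carry over. Pictures are saved under pics/ and viewed, at most 10 in all, crops included, and the job is handed in when it is done.

Besides the shell and the picture viewer there is one more tool, called after ">>>" by a JSON object that holds its "method" and its "body". arm_command: Moves the arm, as the interface text tells. Its arguments: {"type":"object","properties":{"rows":{"type":"array"},"grip_force":{"type":"number"}},"required":["rows"]}

```bash
mkdir -p pics
cat > h.py <<'E'
import numpy as np,cv2
from bench import r
def grab(n,f):
    g=r.grab_frame(n); cv2.imwrite(f'pics/{f}.png',g['frame'][:,:,::-1]); np.savez(f'pics/{f}.npz',**g); return g
def pt(g,u,v,w=2):
    d=g['depth'][v-w:v+w+1,u-w:u+w+1]; d=np.median(d[d>0]); K=g['K']
    return (g['world_from_camera']@[(u-K[0,2])*d/K[0,0],(v-K[1,2])*d/K[1,1],d,1])[:3].round(4)
E
python3 - <<'E'
from h import *
grab('scene','s0');grab('side','d0');o=r.get_obs();print(o)
E
```

```text
{'clock': 0.1, 'joints': array([ 1.15688438,  0.47774836,  0.02234697,  1.55634836, -0.01151683,
        1.10928833, -0.08308405]), 'qvel': array([ 0.00022938, -0.00026624,  0.00247859, -0.00283405, -0.00117436,
        0.00175221, -0.00140104]), 'tau': array([ 4.54625260e-03, -5.97761965e+01,  1.61360465e+00, -2.81955564e+01,
        1.28480309e-02,  5.04329684e-03,  4.87730108e-05]), 'tcp_pos': array([ 0.2030639 , -0.64320742,  0.24940403]), 'orientation': array([-3.10332675e+00, -4.78289424e-01,  5.66097623e-04]), 'contact_force': array([-0.34644658,  0.06881949,  0.47306319]), 'moment': array([-0.00184628, -0.00586876, -0.00017615]), 'gripper_force': 0.0, 'grip_width': 0.08546740049340115}
```

View pics/s0.png

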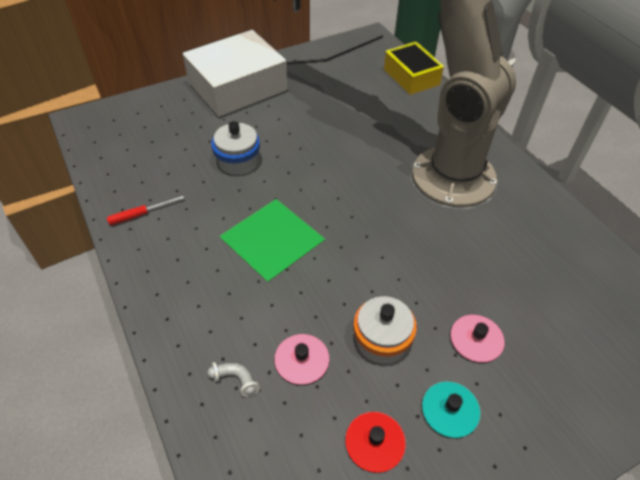

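View pics/d0.png

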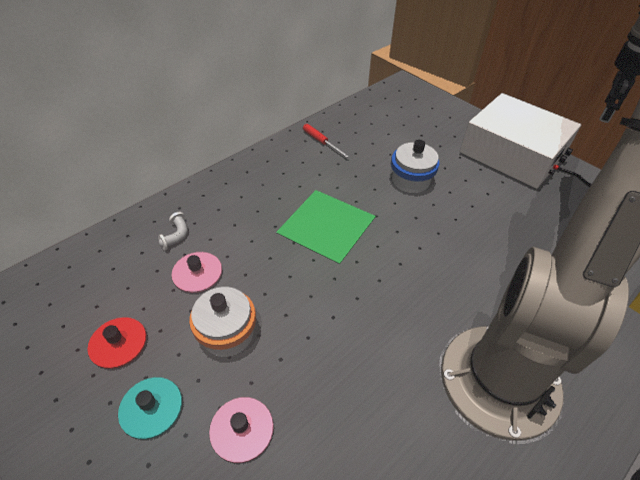

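Candidates in the scene picture, by knob pixel:
- Steel lid with orange ring (387,313). This is the one that fits the description.
- Steel lid with blue ring (235,128).
- Pink lids (302,352) and (480,331).
- Turquoise lid (454,403).
- Red lid (377,436).

The mat is at (272,238). Next I check the choice in a close crop and measure it.

Run:
```python
from h import *
ims=[]
for f,(u,v),mc in (('s0',(386,322),(272,238)),('d0',(221,312),(326,225))):
    g=dict(np.load(f'pics/{f}.npz')); K=g['K']
    ims.append(cv2.resize(g['frame'][v-50:v+50,u-50:u+50],(400,400),interpolation=2))
    vv,uu=np.mgrid[:480,:640]; d=g['depth']
    P=np.stack([(uu-K[0,2])*d/K[0,0],(vv-K[1,2])*d/K[1,1],d,np.ones_like(d)],-1)@g['world_from_camera'].T
    P=P[...,:3]; near=(abs(uu-u)<45)&(abs(vv-v)<45)&(d>0)
    k=P[near&(P[...,2]>.122)]; print(f,'knob n',len(k),'mid',(k.max(0)+k.min(0))/2,'top',k[:,2].max(),'ext',np.ptp(k,0))
    t=P[near&(P[...,2]>.129)]; print(' top face',len(t),(t.max(0)+t.min(0))/2 if len(t) else 0)
    pl=P[near&(P[...,2]>.084)&(P[...,2]<.100)]
    pl=pl[np.hypot(*(pl[:,:2]-pl[:,:2].mean(0)).T)<.075]
    print(' plate',np.median(pl[:,2]),cv2.minEnclosingCircle(pl[:,:2].astype(np.float32)))
    h=g['frame'].astype(int); m=(h[...,1]>h[...,0]+60)&(h[...,1]>h[...,2]+60)&(abs(uu-mc[0])<70)&(abs(vv-mc[1])<60)&(d>0)
    q=P[m]; print(' mat',cv2.minAreaRect(q[:,:2].astype(np.float32)),np.median(q[:,2]))
    print(' knob px', [pt(g,*x) for x in ([(387,309)] if f=='s0' else [(218,298)])])
cv2.imwrite('pics/crop.png',np.hstack(ims)[:,:,::-1])
```

```text
s0 knob n 185 mid [0.45631208 0.34571903 0.1312191 ] top 0.14027842437758842 ext [0.02951254 0.03066529 0.01811864]
 top face 160 [0.45631208 0.34571903 0.1347242 ]
 plate 0.09289373718714533 ((0.4552142024040222, 0.3465368449687958), 0.05934217572212219)
 mat ((0.5462728142738342, -0.030480585992336273), (0.19372884929180145, 0.19301266968250275), 15.57296085357666) 0.005855558922363002
 knob px [array([0.4568, 0.347 , 0.1352])]
d0 knob n 197 mid [0.45437459 0.34550792 0.12926264] top 0.13633114663733714 ext [0.02943825 0.02933202 0.01413702]
 top face 164 [0.45459496 0.34534277 0.13285103]
 plate 0.09076610240050598 ((0.4545065462589264, 0.34546348452568054), 0.05913025140762329)
 mat ((0.5456967353820801, -0.031300514936447144), (0.189667746424675, 0.19256319105625153), 15.74671745300293) 0.003562056828863125
 knob px [array([0.4548, 0.3426, 0.1326])]
```

View pics/crop.png

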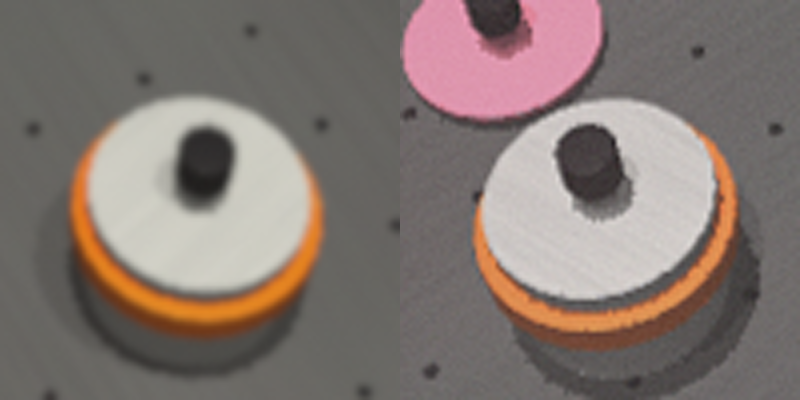

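The crop confirms it: a steel lid inside the orange ring, black knob upright, and the lid seated (knob top at 0.133 m, plate at about 0.091 m). Knob centre is about (0.455, 0.346) and mat centre about (0.546, -0.031). I go via the mat so the arm stays within reach.

>>> {"method": "arm_command", "body": {"rows": [{"fingers":1,"x":0.0255,"y":-0.0236},{"fingers":1,"x":0.0255,"y":-0.0236},{"fingers":1,"x":0.0255,"y":-0.0236},{"fingers":1,"x":0.0255,"y":-0.0236},{"fingers":1,"x":0.0255,"y":-0.0236},{"fingers":1,"x":0.0255,"y":-0.0236},{"fingers":1,"x":0.0255,"y":-0.0236},{"fingers":1,"x":0.0255,"y":-0.0236},{"fingers":1,"x":0.0255,"y":-0.0236},{"fingers":1,"x":0.0255,"y":-0.0236}], "grip_force": 40}}

```text
validation failed for argument at $.ro...
```

>>> {"method": "arm_command", "body": {"rows": [{"fingers":1,"x":0.0255,"y":-0.0236},{"fingers":1,"x":0.0255,"y":-0.0236},{"fingers":1,"x":0.0255,"y":-0.0236},{"fingers":1,"x":0.0255,"y":-0.0236},{"fingers":1,"x":0.0255,"y":-0.0236},{"fingers":1,"x":0.0255,"y":-0.0236},{"fingers":1,"x":0.0255,"y":-0.0236},{"fingers":1,"x":0.0255,"y":-0.0236},{"fingers":1,"x":0.0255,"y":-0.0236},{"fingers":1,"x":0.0255,"y":-0.0236}]}}

```text
validation failed for argument at $.ro...
```

>>> {"method": "arm_command", "body": {"rows": [{"fingers":1,"x":0.0255,"y":-0.0236,"z":0,"ax":0,"ay":0,"az":0},{"fingers":1,"x":0.0255,"y":-0.0236,"z":0,"ax":0,"ay":0,"az":0},{"fingers":1,"x":0.0255,"y":-0.0236,"z":0,"ax":0,"ay":0,"az":0},{"fingers":1,"x":0.0255,"y":-0.0236,"z":0,"ax":0,"ay":0,"az":0},{"fingers":1,"x":0.0255,"y":-0.0236,"z":0,"ax":0,"ay":0,"az":0},{"fingers":1,"x":0.0255,"y":-0.0236,"z":0,"ax":0,"ay":0,"az":0},{"fingers":1,"x":0.0255,"y":-0.0236,"z":0,"ax":0,"ay":0,"az":0},{"fingers":1,"x":0.0255,"y":-0.0236,"z":0,"ax":0,"ay":0,"az":0},{"fingers":1,"x":0.0255,"y":-0.0236,"z":0,"ax":0,"ay":0,"az":0},{"fingers":1,"x":0.0255,"y":-0.0236,"z":0,"ax":0,"ay":0,"az":0}], "grip_force": 40}}

```text
clock: 0.93
tcp_pos: [0.3757, -0.3402, 0.2501]
orientation: [-3.105, -0.478, 0.001]
contact_force: [-0.1, 0.3, 0.0]
grip_width: 0.0853
gripper_force: 0.0
```

>>> {"method": "arm_command", "body": {"rows": [{"fingers":1,"x":0.0255,"y":-0.0236,"z":0,"ax":0,"ay":0,"az":0},{"fingers":1,"x":0.0255,"y":-0.0236,"z":0,"ax":0,"ay":0,"az":0},{"fingers":1,"x":0.0255,"y":-0.0236,"z":0,"ax":0,"ay":0,"az":0},{"fingers":1,"x":0.0255,"y":-0.0236,"z":0,"ax":0,"ay":0,"az":0},{"fingers":1,"x":0.0255,"y":-0.0236,"z":0,"ax":0,"ay":0,"az":0},{"fingers":1,"x":0.0255,"y":-0.0236,"z":0,"ax":0,"ay":0,"az":0},{"fingers":1,"x":0.0255,"y":-0.0236,"z":0,"ax":0,"ay":0,"az":0},{"fingers":1,"x":0.0255,"y":-0.0236,"z":0,"ax":0,"ay":0,"az":0},{"fingers":1,"x":0.0255,"y":-0.0236,"z":0,"ax":0,"ay":0,"az":0},{"fingers":1,"x":0.0255,"y":-0.0236,"z":0,"ax":0,"ay":0,"az":0}]}}

```text
clock: 1.77
tcp_pos: [0.5477, -0.0386, 0.25]
orientation: [3.105, 0.478, -0.001]
contact_force: [0.0, -0.4, -0.7]
grip_width: 0.0855
gripper_force: 0.0
```

>>> {"method": "arm_command", "body": {"rows": [{"fingers":1,"x":0.0028,"y":-0.0394,"z":0,"ax":0,"ay":0,"az":0},{"fingers":1,"x":0.0028,"y":-0.0394,"z":0,"ax":0,"ay":0,"az":0},{"fingers":1,"x":0.0028,"y":-0.0394,"z":0,"ax":0,"ay":0,"az":0},{"fingers":1,"x":0.0028,"y":-0.0394,"z":0,"ax":0,"ay":0,"az":0},{"fingers":1,"x":0.0028,"y":-0.0394,"z":0,"ax":0,"ay":0,"az":0},{"fingers":1,"x":0.0028,"y":-0.0394,"z":0,"ax":0,"ay":0,"az":0},{"fingers":1,"x":0.0028,"y":-0.0394,"z":0,"ax":0,"ay":0,"az":0},{"fingers":1,"x":0.0028,"y":-0.0394,"z":0,"ax":0,"ay":0,"az":0},{"fingers":1,"x":0.0028,"y":-0.0394,"z":0,"ax":0,"ay":0,"az":0},{"fingers":1,"x":0.0028,"y":-0.0394,"z":0,"ax":0,"ay":0,"az":0}]}}

```text
clock: 2.6
tcp_pos: [0.4547, 0.3456, 0.2501]
orientation: [3.105, 0.478, -0.0]
contact_force: [1.2, -1.0, -0.1]
grip_width: 0.0855
gripper_force: 0.0
```

Run:
```python
from h import *
g=grab('wrist','w1'); K=g['K']; d=g['depth']
vv,uu=np.mgrid[:480,:640]
P=(np.stack([(uu-K[0,2])*d/K[0,0],(vv-K[1,2])*d/K[1,1],d,np.ones_like(d)],-1)@g['world_from_camera'].T)[...,:3]
o=r.get_obs();print(o['tcp_pos'],o['joints'][6])
c=np.hypot(P[...,0]-.455,P[...,1]-.346)<.03
k=P[c&(d>0)&(P[...,2]>.122)&(P[...,2]<.145)]
print(len(k)); 
if len(k): print((k.max(0)+k.min(0))/2,np.ptp(k,0),np.median(k[:,2]))
```

```text
[0.45050933 0.35494348 0.25068745] -2.206945559866776
1539
[0.45443331 0.34644927 0.12910132] [0.0293467  0.02909892 0.01398564] 0.13404568404209827
```

View pics/w1.png

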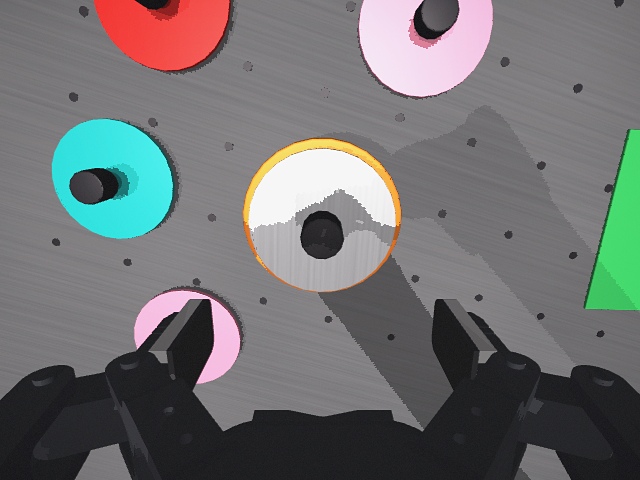

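The wrist view shows the orange-ringed steel lid with its knob at (322,235). The knob measures (0.4545, 0.346) with its top at about 0.134, which agrees with the other views. I descend partway and let the arm settle.

>>> {"method": "arm_command", "body": {"rows": [{"fingers":0.5,"x":0,"y":0,"z":0,"ax":0,"ay":0,"az":0},{"fingers":0.5,"x":0,"y":0,"z":0.02,"ax":0,"ay":0,"az":0},{"fingers":0.5,"x":0,"y":0,"z":0.02,"ax":0,"ay":0,"az":0},{"fingers":0.5,"x":0,"y":0,"z":0.02,"ax":0,"ay":0,"az":0},{"fingers":0.5,"x":0,"y":0,"z":0.01,"ax":0,"ay":0,"az":0},{"fingers":0.5,"x":0,"y":0,"z":0.005,"ax":0,"ay":0,"az":0},{"fingers":0.5,"x":0,"y":0,"z":0,"ax":0,"ay":0,"az":0},{"fingers":0.5,"x":0,"y":0,"z":0,"ax":0,"ay":0,"az":0}]}}

```text
clock: 3.32
tcp_pos: [0.456, 0.344, 0.1759]
orientation: [-3.105, -0.478, -0.001]
contact_force: [-0.6, -0.0, 0.3]
grip_width: 0.0641
gripper_force: 0.0
```

>>> {"method": "arm_command", "body": {"rows": [{"fingers":0.5,"x":0,"y":-0.002,"z":0.01,"ax":0,"ay":0,"az":0},{"fingers":0.5,"x":0,"y":0,"z":0.015,"ax":0,"ay":0,"az":0},{"fingers":0.5,"x":0,"y":0,"z":0.015,"ax":0,"ay":0,"az":0},{"fingers":0.5,"x":0,"y":0,"z":0.01,"ax":0,"ay":0,"az":0},{"fingers":0.5,"x":0,"y":0,"z":0.006,"ax":0,"ay":0,"az":0},{"fingers":0.5,"x":0,"y":0,"z":0,"ax":0,"ay":0,"az":0},{"fingers":0.5,"x":0,"y":0,"z":0,"ax":0,"ay":0,"az":0},{"fingers":0.5,"x":0,"y":0,"z":0,"ax":0,"ay":0,"az":0}]}}

```text
clock: 3.98
tcp_pos: [0.4554, 0.3465, 0.12]
orientation: [-3.104, -0.478, -0.002]
contact_force: [-0.2, -0.0, -0.2]
grip_width: 0.0637
gripper_force: 0.0
```

Run:
```python
from h import *
grab('wrist','w2');o=r.get_obs();print(o['tcp_pos'])
```

```text
[0.45542168 0.34645205 0.12013467]
```

View pics/w2.png

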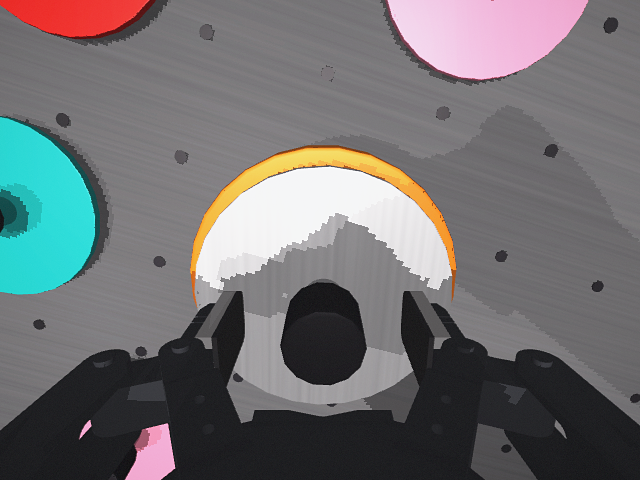

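The knob, at (322,340), is centred between the pads at x of about 240 and 403. I close on it now.

>>> {"method": "arm_command", "body": {"rows": [{"fingers":-1,"x":0,"y":0,"z":0,"ax":0,"ay":0,"az":0},{"fingers":-1,"x":0,"y":0,"z":0,"ax":0,"ay":0,"az":0},{"fingers":-1,"x":0,"y":0,"z":0,"ax":0,"ay":0,"az":0},{"fingers":-1,"x":0,"y":0,"z":0,"ax":0,"ay":0,"az":0},{"fingers":-1,"x":0,"y":0,"z":0,"ax":0,"ay":0,"az":0},{"fingers":-1,"x":0,"y":0,"z":0,"ax":0,"ay":0,"az":0},{"fingers":-1,"x":0,"y":0,"z":0,"ax":0,"ay":0,"az":0},{"fingers":-1,"x":0,"y":0,"z":0,"ax":0,"ay":0,"az":0}], "grip_force": 60}}

```text
clock: 4.7
tcp_pos: [0.4552, 0.3463, 0.1199]
orientation: [-3.105, -0.478, -0.001]
contact_force: [-0.8, -1.1, 5.7]
grip_width: 0.0287
gripper_force: 59.1
```

>>> {"method": "arm_command", "body": {"rows": [{"fingers":-1,"x":0,"y":0,"z":-0.003,"ax":0,"ay":0,"az":0},{"fingers":-1,"x":0,"y":0,"z":-0.005,"ax":0,"ay":0,"az":0},{"fingers":-1,"x":0,"y":0,"z":-0.008,"ax":0,"ay":0,"az":0},{"fingers":-1,"x":0,"y":0,"z":-0.01,"ax":0,"ay":0,"az":0},{"fingers":-1,"x":0,"y":0,"z":-0.01,"ax":0,"ay":0,"az":0},{"fingers":-1,"x":0,"y":0,"z":-0.01,"ax":0,"ay":0,"az":0},{"fingers":-1,"x":0,"y":0,"z":-0.01,"ax":0,"ay":0,"az":0},{"fingers":-1,"x":0,"y":0,"z":-0.004,"ax":0,"ay":0,"az":0},{"fingers":-1,"x":0,"y":0,"z":0,"ax":0,"ay":0,"az":0},{"fingers":-1,"x":0,"y":0,"z":0,"ax":0,"ay":0,"az":0}]}}

```text
clock: 5.53
tcp_pos: [0.455, 0.3459, 0.1795]
orientation: [-3.105, -0.478, -0.001]
contact_force: [0.5, -0.3, -1.6]
grip_width: 0.0284
gripper_force: 59.2
```

Run:
```python
from h import *
a=grab('side','d1')['frame'][200:400,120:360]
cv2.imwrite('pics/c1.png',cv2.resize(a,(720,600))[:,:,::-1]);print(r.get_obs()['contact_force'])
```

```text
[-0.0930533  -0.30819074 -2.53859419]
```

View pics/c1.png

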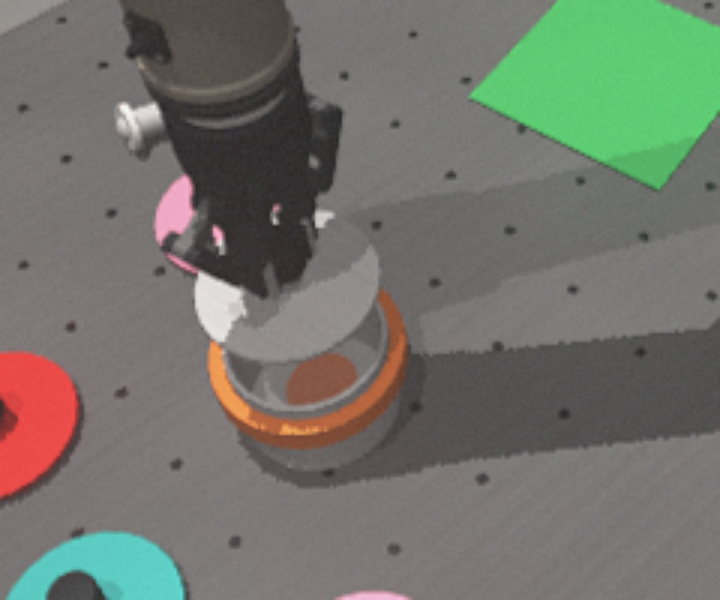

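The lid is out of the canister at crop (290,290), and the canister, now open, is standing. The lid looks possibly tilted, so I fit its plane.

```bash
cat >> h.py <<'E'
def cloud(g):
    vv,uu=np.mgrid[:480,:640]; K=g['K']; d=g['depth']
    return (np.stack([(uu-K[0,2])*d/K[0,0],(vv-K[1,2])*d/K[1,1],d,np.ones_like(d)],-1)@g['world_from_camera'].T)[...,:3]
def lid(g,zlo,zhi):
    P=cloud(g); t=r.get_obs()['tcp_pos']; h=g['frame'].astype(int)
    rad=np.hypot(P[...,0]-t[0],P[...,1]-t[1])
    m=(rad<.065)&(rad>.02)&(P[...,2]>zlo)&(P[...,2]<zhi)&(g['depth']>0)&(h.min(-1)>90)&(np.ptp(h,axis=-1)<40)
    q=P[m]
    for _ in range(6):
        c=q.mean(0); n=np.linalg.svd(q-c,full_matrices=False)[2][2]; n*=np.sign(n[2]); e=abs((q-c)@n); q=q[e<max(.002,2.5*e.std())] if _<5 else q
    print('n',len(q),'normal',n.round(3),'at tcp z',c[2]-((t-c)[:2]@n[:2])/n[2],'circ',cv2.minEnclosingCircle(q[:,:2].astype(np.float32)),'z',q[:,2].min(),q[:,2].max(),'tcp',t)
E
python3 - <<'E'
from h import *
lid(dict(np.load('pics/d1.npz')),.105,.19)
lid(grab('scene','s1'),.105,.19)
lid(grab('wrist','w3'),.105,.19)
E
```

```text
n 1397 normal [ 0.001 -0.002  1.   ] at tcp z 0.15027417013113956 circ ((0.45296013355255127, 0.3447870910167694), 0.05871303752064705) z 0.14826300412594362 0.15231583744631583 tcp [0.45480412 0.34570387 0.17902332]
n 988 normal [-0.001 -0.003  1.   ] at tcp z 0.1518077236174896 circ ((0.4551420211791992, 0.3458709418773651), 0.05858016014099121) z 0.14988205861564452 0.1538096403798419 tcp [0.45470521 0.34563045 0.17877554]
n 29584 normal [0.    0.002 1.   ] at tcp z 0.15102239528696557 circ ((0.4530878961086273, 0.3456733822822571), 0.0583847314119339) z 0.14898265117908044 0.15301812756911778 tcp [0.45465303 0.34563394 0.17866077]
```

The lid is level, with its origin 43 mm below the TCP. I carry it to the mat.

>>> {"method": "arm_command", "body": {"rows": [{"fingers":-1,"x":-0.0013,"y":0.006,"z":0,"ax":0,"ay":0,"az":0},{"fingers":-1,"x":-0.0013,"y":0.012,"z":0,"ax":0,"ay":0,"az":0},{"fingers":-1,"x":-0.0013,"y":0.018,"z":0,"ax":0,"ay":0,"az":0},{"fingers":-1,"x":-0.0013,"y":0.022,"z":0,"ax":0,"ay":0,"az":0},{"fingers":-1,"x":-0.0013,"y":0.022,"z":0,"ax":0,"ay":0,"az":0},{"fingers":-1,"x":-0.0013,"y":0.022,"z":0,"ax":0,"ay":0,"az":0},{"fingers":-1,"x":-0.0013,"y":0.022,"z":0,"ax":0,"ay":0,"az":0},{"fingers":-1,"x":-0.0013,"y":0.022,"z":0,"ax":0,"ay":0,"az":0},{"fingers":-1,"x":-0.0013,"y":0.022,"z":0,"ax":0,"ay":0,"az":0},{"fingers":-1,"x":-0.0013,"y":0.022,"z":0,"ax":0,"ay":0,"az":0}]}}

```text
clock: 6.52
tcp_pos: [0.4997, 0.1583, 0.1791]
orientation: [3.104, 0.477, -0.001]
contact_force: [0.1, -0.5, -2.1]
grip_width: 0.0285
gripper_force: 59.4
```

>>> {"method": "arm_command", "body": {"rows": [{"fingers":-1,"x":-0.0013,"y":0.022,"z":0,"ax":0,"ay":0,"az":0},{"fingers":-1,"x":-0.0013,"y":0.022,"z":0,"ax":0,"ay":0,"az":0},{"fingers":-1,"x":-0.0013,"y":0.022,"z":0,"ax":0,"ay":0,"az":0},{"fingers":-1,"x":-0.0013,"y":0.022,"z":0,"ax":0,"ay":0,"az":0},{"fingers":-1,"x":-0.0013,"y":0.022,"z":0,"ax":0,"ay":0,"az":0},{"fingers":-1,"x":-0.0013,"y":0.022,"z":0,"ax":0,"ay":0,"az":0},{"fingers":-1,"x":-0.0013,"y":0.022,"z":0,"ax":0,"ay":0,"az":0},{"fingers":-1,"x":-0.0013,"y":0.018,"z":0,"ax":0,"ay":0,"az":0},{"fingers":-1,"x":-0.0013,"y":0.014,"z":0,"ax":0,"ay":0,"az":0},{"fingers":-1,"x":-0.0013,"y":0.01,"z":0,"ax":0,"ay":0,"az":0}]}}

```text
clock: 7.35
tcp_pos: [0.5459, -0.0332, 0.179]
orientation: [3.105, 0.474, -0.001]
contact_force: [0.1, -1.0, -2.7]
grip_width: 0.0284
gripper_force: 59.4
```

>>> {"method": "arm_command", "body": {"rows": [{"fingers":-1,"x":0,"y":0,"z":0.008,"ax":0,"ay":0,"az":0},{"fingers":-1,"x":0,"y":0,"z":0.018,"ax":0,"ay":0,"az":0},{"fingers":-1,"x":0,"y":0,"z":0.02,"ax":0,"ay":0,"az":0},{"fingers":-1,"x":0,"y":0,"z":0.02,"ax":0,"ay":0,"az":0},{"fingers":-1,"x":0,"y":0,"z":0.02,"ax":0,"ay":0,"az":0},{"fingers":-1,"x":0,"y":0,"z":0.015,"ax":0,"ay":0,"az":0},{"fingers":-1,"x":0,"y":0,"z":0.012,"ax":0,"ay":0,"az":0},{"fingers":-1,"x":0,"y":0,"z":0.005,"ax":0,"ay":0,"az":0},{"fingers":-1,"x":0,"y":0,"z":0,"ax":0,"ay":0,"az":0},{"fingers":-1,"x":0,"y":0,"z":0,"ax":0,"ay":0,"az":0}]}}

```text
clock: 8.18
tcp_pos: [0.5466, -0.0295, 0.0615]
orientation: [-3.105, -0.479, -0.001]
contact_force: [0.8, -0.2, -2.0]
grip_width: 0.0285
gripper_force: 59.4
```

Run:
```python
from h import *
lid(grab('wrist','w4'),.02,.06)
g=grab('side','d2');lid(g,.02,.06)
cv2.imwrite('pics/c2.png',cv2.resize(g['frame'][130:290,220:430],(788,600))[:,:,::-1])
```

```text
n 29409 normal [-0.001  0.001  1.   ] at tcp z 0.03381482309957033 circ ((0.5451893210411072, -0.02952568233013153), 0.0581633485853672) z 0.03185062261776572 0.03581547144182856 tcp [ 0.54697583 -0.0296585   0.06201217]
n 647 normal [-0.001  0.001  1.   ] at tcp z 0.03264557914093366 circ ((0.546146810054779, -0.029101377353072166), 0.05893464386463165) z 0.0306361599659859 0.03459144011756665 tcp [ 0.54714168 -0.02976347  0.06222736]
```

View pics/c2.png

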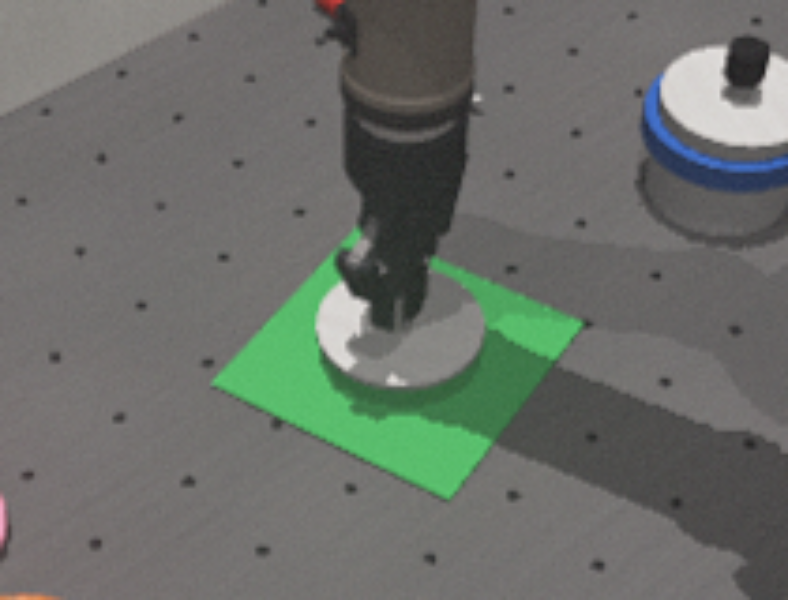

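The lid, at crop (400,330), is level above the middle of the mat and about 15 mm too high. I lower it slowly.

>>> {"method": "arm_command", "body": {"rows": [{"fingers":-1,"x":0,"y":0,"z":0.003,"ax":0,"ay":0,"az":0},{"fingers":-1,"x":0,"y":0,"z":0.003,"ax":0,"ay":0,"az":0},{"fingers":-1,"x":0,"y":0,"z":0.003,"ax":0,"ay":0,"az":0},{"fingers":-1,"x":0,"y":0,"z":0.002,"ax":0,"ay":0,"az":0},{"fingers":-1,"x":0,"y":0,"z":0.001,"ax":0,"ay":0,"az":0},{"fingers":-1,"x":0,"y":0,"z":0.001,"ax":0,"ay":0,"az":0},{"fingers":-1,"x":0,"y":0,"z":0.001,"ax":0,"ay":0,"az":0},{"fingers":-1,"x":0,"y":0,"z":0,"ax":0,"ay":0,"az":0},{"fingers":-1,"x":0,"y":0,"z":0,"ax":0,"ay":0,"az":0}]}}

```text
clock: 9.03
tcp_pos: [0.5464, -0.0299, 0.0473]
orientation: [-3.105, -0.478, 0.0]
contact_force: [0.8, 0.1, -1.9]
grip_width: 0.0283
gripper_force: 59.4
```

>>> {"method": "arm_command", "body": {"rows": [{"fingers":-1,"x":0,"y":0,"z":0.0005,"ax":0,"ay":0,"az":0},{"fingers":-1,"x":0,"y":0,"z":0.0005,"ax":0,"ay":0,"az":0},{"fingers":-1,"x":0,"y":0,"z":0,"ax":0,"ay":0,"az":0},{"fingers":-1,"x":0,"y":0,"z":0,"ax":0,"ay":0,"az":0}]}}

```text
clock: 9.37
tcp_pos: [0.5465, -0.03, 0.0469]
orientation: [3.105, 0.478, 0.001]
contact_force: [-2.5, -1.3, 5.9]
grip_width: 0.0286
gripper_force: 60.0
```

Contact: the force reads +5.9 N upward. I release gently, opening only partway, then rise.

>>> {"method": "arm_command", "body": {"rows": [{"fingers":0.2,"x":0,"y":0,"z":0,"ax":0,"ay":0,"az":0},{"fingers":0.5,"x":0,"y":0,"z":0,"ax":0,"ay":0,"az":0},{"fingers":0.5,"x":0,"y":0,"z":0,"ax":0,"ay":0,"az":0},{"fingers":0.5,"x":0,"y":0,"z":0,"ax":0,"ay":0,"az":0},{"fingers":0.5,"x":0,"y":0,"z":0,"ax":0,"ay":0,"az":0},{"fingers":0.5,"x":0,"y":0,"z":0,"ax":0,"ay":0,"az":0}]}}

```text
clock: 9.87
tcp_pos: [0.5464, -0.0299, 0.0462]
orientation: [-3.105, -0.478, -0.0]
contact_force: [0.5, 0.2, -0.0]
grip_width: 0.0637
gripper_force: 0.0
```

>>> {"method": "arm_command", "body": {"rows": [{"fingers":0.5,"x":0,"y":0,"z":-0.005,"ax":0,"ay":0,"az":0},{"fingers":0.5,"x":0,"y":0,"z":-0.01,"ax":0,"ay":0,"az":0},{"fingers":0.5,"x":0,"y":0,"z":-0.02,"ax":0,"ay":0,"az":0},{"fingers":0.5,"x":0,"y":0,"z":-0.03,"ax":0,"ay":0,"az":0},{"fingers":0.5,"x":0,"y":0,"z":-0.03,"ax":0,"ay":0,"az":0},{"fingers":0.5,"x":0,"y":0,"z":-0.03,"ax":0,"ay":0,"az":0},{"fingers":0.5,"x":0,"y":0,"z":-0.02,"ax":0,"ay":0,"az":0},{"fingers":0.5,"x":0,"y":0,"z":0,"ax":0,"ay":0,"az":0},{"fingers":0.5,"x":0,"y":0,"z":0,"ax":0,"ay":0,"az":0}]}}

```text
clock: 10.62
tcp_pos: [0.5472, -0.03, 0.1933]
orientation: [3.104, 0.478, 0.006]
contact_force: [-0.2, 0.0, 0.0]
grip_width: 0.0646
gripper_force: 0.0
```

Run:
```python
from h import *
lid(grab('wrist','w5'),.008,.03)
g=grab('side','d3')
cv2.imwrite('pics/c3.png',g['frame'][:,:,::-1])
```

```text
n 12581 normal [-0.001  0.     1.   ] at tcp z 0.019239043700098976 circ ((0.5456119179725647, -0.029768941923975945), 0.05781129002571106) z 0.017235739783538317 0.021259937716639532 tcp [ 0.54626031 -0.03002104  0.19185259]
```

View pics/c3.png

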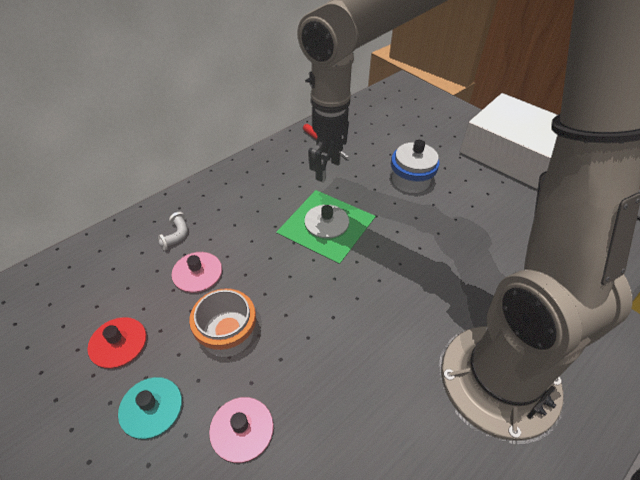

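The lid lies flat, knob up, at the mat's centre (326,222). The open canister (223,322) is where it was, the blue lid (417,157) is untouched, and the gripper is clear.

```bash
python3 -c "
from bench import r
print(r.hand_in())"
```

```text
the job is handed in; nothing more can be done
None
```

The orange canister's lid is off and lies flat, knob up, at the centre of the green mat; the canister and the blue lid are where they were, and the job is handed in (no verdict was returned).

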